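Set the drilling stop to its gauge mark with the knurled wheel

ROBOT

A 6-joint arm with a two-finger parallel gripper is mounted at the origin on the work surface. World frame = base frame: x ahead of the robot, y to its left, z up, the work surface at z = 0. Lengths are in m, angles in rad, forces in N, time in s.
With the tool pointing down it reaches from about 0.25 to 0.775 m from the base axis. Payload 4 kg.
Tool frame: the origin (TCP) lies at the very end of the fingers, on their centre line; the grasp point (between the pads) lies 19 mm behind it; z points along the fingers, y is the direction in which the jaws open and shut (so a half turn about z gives the same grasp; the last joint's range is limited). The gripper opens to 94 mm and grips with 3 to 60 N. Pads are 16 mm wide; open, the fingers measure 119 mm over their backs; the gripper's body (75 mm by 177 mm) begins 78 mm behind the grasp point.
Start: joints at [-1.217, 0.087, 1.371, -0, 1.684, -0.103], TCP at [0.243, -0.494, 0.177] pointing down, gripper open.
Joint ranges: [-3.1, 3.1], [-0.76, 2.03], [0.27, 2.55], [-1.08, 4.22], [0.17, 2.65], [-2.57, 2.57]. Speed limits (rad/s): [2.79, 2.79, 3.14, 3.14, 3.14, 3.14].

INTERFACE

Orientations are given as [roll, pitch, yaw] about the fixed x, y, z axes, in that order (R = Rz(yaw) Ry(pitch) Rx(roll)).
In Python, from bench import robot, cams, models gives the robot as it stands.
- The arm moves only by the tool step_arm, never from a script. Its argument "series" is a list of rows, each a list of 5 numbers: the gripper command: -1 is shut, 1 is fully open, values between are in proportion, then the shift along the tool's x, y, z in mm, then the turn about the tool's z in degrees. A call has 1 to 20 rows; each row is the pose to reach, as a shift and turn from the pose commanded when the call began, along the tool's axes at that moment; what a row does not reach only later rows make up. A row lasts 1/8 s, in which the tool goes at most 62.5 mm and 10.7 degrees, less where a joint would pass 70% of its speed; a pose out of reach is approached as far as the arm can. A call with a gripper value outside its range is refused whole. The fingers move at their own pace and stop on an object; the grip force is fixed at half the most. Time passes only in rows, so rows that repeat a pose let the fingers close. It gives the time, the measured TCP pose, the force and the opening at its end, in the units of the state.
- robot.get_obs(): the state, without advancing time (a new reading comes with each control period).
- cams.snapshot(name): name is "scene" or "top" or "wrist"; returns a dict with "pixels" (400x640x3 uint8, red, green, blue), "fov_y" (degrees; the focal length in pixels is half the picture's height over the tangent of half this angle, whatever the lens; pixels are square), "cx", "cy" (the principal point, pixels), "R" (3x3) and "t" (3): a world point X has camera coordinates R X + t. Camera axes: x right, y down, z forward; pixel columns grow to the right and rows downward; lengths in m; the calibration is good to about 2 mm. A picture is of the moment at which its call begins. There is no depth.
- robot.close_job(): hands the job in, once; it reports no verdict.
Trained networks look in a picture, given as the dict that the camera call returned (one of the last four; its "shot" number tells which), for a name from the list of things; names that differ only in an ending like _2 or _b are one class to them, and where a whole thing is asked for, a point or a joint stands for the part that bears it (a point fixed in the world has none). Each returns a list of dicts, best first, with "p" (0 to 1); they miss things now and then, are a little off and sometimes report something else, mostly with a low value. They report only what shows in the picture. A call takes as long as a camera call.
- models.find_in(picture, label): "position" ([x, y, z] in m, in world coordinates, good to about 4 mm: the middle of the surface that is visible of it).
- models.pinpoint(picture, label): "position" ([x, y, z] in m, in world coordinates, good to about 4 mm: a listed point, or the origin of a listed thing).
The state is a dict: "time": time; "joint_positions": joint angles; "qvel": joint speeds; "joint_torque": joint torques, N m; "tool_pos": TCP position; "ee_rot": TCP orientation; "wrist_force": force on the tool from outside, world axes, zero at the start; "wrist_torque": the same for the moment, N m; "width": finger opening in m.
Only numpy, scipy, OpenCV 4.12 (cv2) and the standard library are available. Lean on these libraries where they do the work, as an engineer would, in place of code of your own. Each camera call takes 0.05 s, during which the arm holds its last target. There are 200 camera calls.

TASK

Set the drilling stop for the next plywood part: with the fingertips resting lightly on top of the knurled wheel, roll it, stroke by stroke, towards the sliding jaw, until the gap has closed so far that the jaw's pointer stands in line with the dark gauge mark. Move the jaw by the wheel alone: do not push the jaw or the gauge clip itself, and leave the other things on the bench where they lie. Then take the hand away.

Things in the scene. Friction and masses are not known exactly. Their poses are not given: they have to be found in the camera images.
- stop: The drilling stop: fixed green cast base, 90 mm (x) by 270 mm (y, -60 to +210), 16 mm thick. Origin: on the bench, below the wheel's axle. Its y axis runs from the wheel to the sliding jaw and on to the green end block (face at y = +175 mm, 54 mm high); x is parallel to the axle; z up. The wheel stands between two green cheeks, 54 mm wide over all, 94 mm long, 70 mm above the bench.
- wheel_top (a point): The highest point of the knurled wheel, 90 mm above the bench when not pressed (axes as the stop's). Wheel and jaw ride on one sprung cradle, which gives way downwards by at most 6 mm, starting at about 2 N and needing a further 0.7 N per mm (about 5 N at 4 mm), then it is rigid. It stands 20 mm proud of the cheeks.
- wheel: The knurled aluminium wheel, 64 mm in diameter, 26 mm wide. Origin: middle of its axle, 58 mm above the bench; the frame turns with it. It is turned by friction (about 1 N at the rim) and stays where it is left. Rolling its top towards the stop's +y (to the jaw) moves the jaw to +y, 8 mm per radian (1 mm for every 4 mm of rim); rolling back moves it back. It can turn nearly 6 rad.
- jaw: The sliding steel jaw, 70 mm (x) by 40 mm (y) by 28 mm high, driven by the wheel along the stop's y on two rods from y = +80 mm at the start, by up to 47 mm. Origin: the centre of its underside, 24 mm above the bench; axes as the stop's. Its top is 52 mm above the bench, a cap on it 58 mm.
- pointer (a point): The tip of the jaw's black pointer, a bar 4 mm wide that sticks out 27.5 mm from the jaw's +x side, 34 mm above the bench; moves with the jaw. Axes as the stop's.
- mark (a point): The pointer's end of the gauge mark, a dark line 4 mm wide along the stop's x on a fixed aluminium clip (16 by 24 by 10 mm high), 32 mm above the bench, on the scale bar along the stop's +x side. It lies 12 to 36 mm further to +y than the pointer's start, differently each time. In line means: pointer and mark have the same y on the stop. Axes as the stop's.
- gauge: The fixed gauge clip that carries the mark; origin: the centre of its underside, 22 mm above the bench. Axes as the stop's.
- template: Bystander: loose plywood template 100 by 150 by 12 mm with three holes, lying on the bench beyond the stop. Origin: the centre of its underside.
- screwdriver: Bystander: loose screwdriver lying on the bench on the robot's side of the stop. Origin: underside, near the middle.
- jar: Bystander: loose screw-top glass jar, 60 mm in diameter, 75 mm high, at the wheel's end of the stop. Origin: the centre of its underside.

How it is judged:
On the way:
1. the jaw is being driven by the fingers rolling the wheel: the fingers press on the wheel with more than 0.5 N while the jaw is more than 6 mm from its start (contact force between the fingers and wheel above 0.5 N and distance of jaw from where it was at the start of the episode above 0.006 m), for 0.1 s.
At the end, for the whole second after the job is handed in: The pointer's tip is within 3 mm of the gauge mark along the stop, and the jaw is at rest (y of pointer in the frame of mark between -0.003 and 0.003 m and linear speed of jaw below 0.002 m/s); the robot touches nothing.
It fails at once if the robot pushes the jaw itself (more than 1 N) (contact force between any of the fingers, the arm and jaw above 1 N).
It fails at once if the robot pushes the gauge clip (more than 1 N) (contact force between any of the fingers, the arm and gauge above 1 N).
It fails at once if the wheel is pressed or pinched hard (more than 30 N) (contact force between the fingers and wheel above 30 N).
It fails at once if the template, the screwdriver or the jar is moved by more than 15 mm or lifted (distance of any of template, screwdriver, jar from where it was at the start of the episode above 0.015 m).
It also fails if it takes over 64 s, if anything falls off the work surface, if the arm or the gripper's body presses on something with over 40 N, if the wrist force passes 120 N, or if a joint passes its speed limit or range.

## Working session

There is one attempt and no reset: what is moved stays moved. The work goes in short steps, Python scripts to look and compute and a tool call to move; the robot and the scene stay as the last step left them, time stands still between calls to the robot, and variables do not carry over. Pictures are saved under pics/ and viewed, about 8 in all and at most 12, crops included, and the job is handed in when it is done.

Besides the shell and the picture viewer there is one more tool, called as name(argument=value, ...) on one line, values as JSON. step_arm: Moves the arm, as the interface text tells. Its arguments: {"type":"object","properties":{"series":{"type":"array","items":{"type":"array","items":{"type":"number"}}}},"required":["series"]}

```bash
mkdir -p pics
cat > h.py <<'E'
from bench import robot,cams,models
import numpy as np,cv2
def save(p,n,crop=None,s=1):
    im=p["pixels"][:,:,::-1]
    if crop: im=im[crop[1]:crop[3],crop[0]:crop[2]]
    cv2.imwrite("pics/"+n,cv2.resize(im,None,fx=s,fy=s,interpolation=cv2.INTER_CUBIC))
def K(p):
    f=p["pixels"].shape[0]/2/np.tan(np.radians(p["fov_y"])/2); return f
def proj(p,X):
    c=np.array(p["R"])@np.array(X)+np.array(p["t"]); return K(p)*c[:2]/c[2]+[p["cx"],p["cy"]]
def atz(p,u,v,z):
    R=np.array(p["R"]);C=-R.T@np.array(p["t"]); d=R.T@np.array([(u-p["cx"])/K(p),(v-p["cy"])/K(p),1]); return C+d*(z-C[2])/d[2]
E
python3 - <<'E'
from h import *
o=robot.get_obs(); print(o["tool_pos"],o["ee_rot"],o["time"])
for n in ["top","scene"]:
    p=cams.snapshot(n); save(p,n+"0.png")
    for l in ["stop","wheel_top","jaw","pointer","mark","gauge","jar","screwdriver","template"]:
        r=models.pinpoint(p,l)
        print(n,l,[(np.round(a["position"],4).tolist(),round(a["p"],2),proj(p,a["position"]).round().tolist()) for a in r[:1]])
print(robot.get_obs()["time"])
E
```

```text
[ 0.24234735 -0.49302633  0.17539995] [-3.13937262e+00 -2.01619274e-04  4.56751040e-01] 0.0
top stop [([0.4897, -0.0649, 0.0025], 0.76, [325.0, 253.0])]
top wheel_top [([0.495, -0.0639, 0.0872], 0.86, [326.0, 250.0])]
top jaw [([0.4726, 0.0138, 0.0271], 0.92, [281.0, 262.0])]
top pointer [([0.5249, 0.0311, 0.0367], 0.59, [271.0, 232.0])]
top mark [([0.5223, 0.0534, 0.0287], 0.58, [259.0, 233.0])]
top gauge [([0.5322, 0.0592, 0.0202], 0.45, [257.0, 228.0])]
top jar [([0.5821, -0.2002, 0.003], 0.95, [399.0, 204.0])]
top screwdriver [([0.3606, 0.0114, 0.0007], 0.8, [281.0, 325.0])]
top template [([0.6519, 0.0247, -0.0001], 0.62, [278.0, 164.0])]
scene stop [([0.4889, -0.0651, 0.001], 0.97, [322.0, 202.0])]
scene wheel_top []
scene jaw [([0.4681, 0.0093, 0.0218], 0.78, [355.0, 199.0])]
scene pointer [([0.5333, 0.0279, 0.0384], 0.8, [354.0, 217.0])]
scene mark [([0.5224, 0.0526, 0.0338], 0.54, [366.0, 218.0])]
scene gauge [([0.4972, -0.066, 0.0596], 0.7, [321.0, 187.0])]
scene jar [([0.5814, -0.2007, -0.0064], 0.92, [254.0, 214.0])]
scene screwdriver [([0.3588, 0.0138, 0.0027], 0.62, [371.0, 175.0])]
scene template [([0.6542, 0.0242, -0.005], 0.67, [332.0, 269.0])]
1.0
```

View top.

Run:
```python
import cv2
im=cv2.imread("pics/top0.png"); cv2.imwrite("pics/top0c.png",cv2.resize(im[130:350,190:430],None,fx=2.7,fy=2.7,interpolation=cv2.INTER_CUBIC))
```

```text
(no output)
```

View pics/top0c.png

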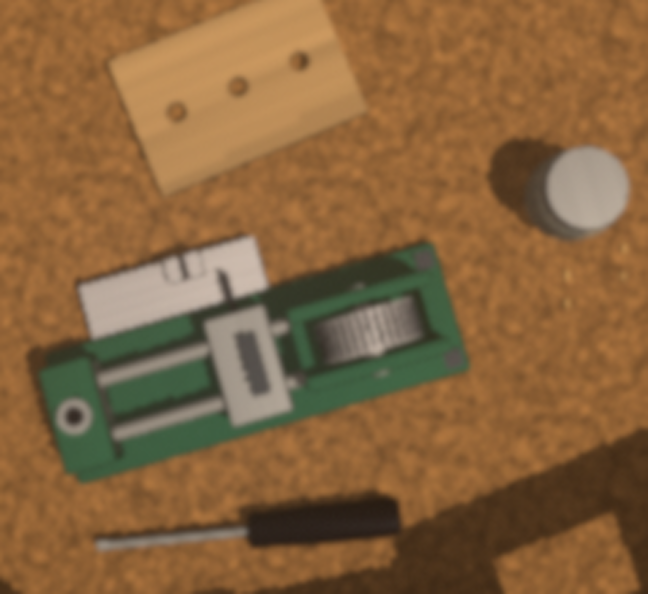

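View pics/scene0.png

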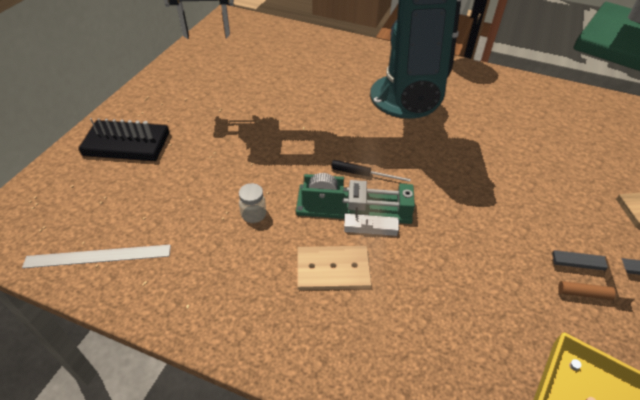

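Top crop (offset 190,130, ×2.7): the base's corners are at (432,243), (468,368), (82,480) and (42,360). The wheel is at (370,328), the pointer at (223,272) and the mark at (185,268). The template, jar and screwdriver are clear of the path. The scene view agrees, but its gauge detection landed on the wheel, so I'm dropping that one.

Run:
```python
from h import *
p=cams.snapshot("top")
g=lambda u,v,z: atz(p,190+u/2.7,130+v/2.7,z)
c=[g(*q,.016) for q in [(432,243),(468,368),(82,480),(42,360)]]
print(np.round(c,4)); 
d=(c[2]-c[1]+c[3]-c[0])[:2]; a=np.arctan2(-d[0],d[1]); print("yaw",np.degrees(a),np.linalg.norm(d)/2)
m=np.mean(c,0)[:2]; ex=np.array([np.cos(a),np.sin(a)]); ey=np.array([-np.sin(a),np.cos(a)])
O=m-ey*.075; print("origin",O)
for n,q,z in [("wheel",(370,328),.088),("ptr",(223,272),.035),("mark",(185,268),.032)]:
    X=g(*q,z)[:2]-O; print(n,X@ex,X@ey)
o=robot.get_obs();t=o["tool_pos"];y=o["ee_rot"][2]
W=O; D=W-ey*.015-t[:2]; print(t,np.degrees(o["ee_rot"]),"tool xy mm to 15mm before wheel top",1e3*D@[np.cos(y),np.sin(y)],1e3*D@[np.sin(y),-np.cos(y)],"turn",np.degrees(y-a))
```

```text
[[ 0.55   -0.1084  0.016 ]
 [ 0.4674 -0.1333  0.016 ]
 [ 0.3902  0.1192  0.016 ]
 [ 0.4677  0.1484  0.016 ]]
yaw 17.394923204663456 0.26686639017067987
origin [ 0.49123952 -0.06510016]
wheel 0.0013203608618738622 -0.0006436333780799449
ptr 0.0625908670712404 0.07931286088745622
mark 0.07224802349464397 0.10258624922435605
[ 0.24261367 -0.49363675  0.17661242] [ 1.79992579e+02 -1.05400286e-04  2.61739663e+01] tool xy mm to 15mm before wheel top 409.86878830060994 -260.10131897669834 turn 8.77904312962458
```

step_arm(series=[[-1,60,-38,0,2],[-1,120,-76,0,4],[-1,180,-114,0,6],[-1,240,-152,0,8.8],[-1,290,-184,0,8.8],[-1,340,-216,0,8.8],[-1,380,-241,20,8.8],[-1,410,-260,40,8.8],[-1,410,-260,60,8.8],[-1,410,-260,60,8.8],[-1,410,-260,60,8.8]])

```text
time: 2.42
tool_pos: [0.4962, -0.08, 0.1175]
ee_rot: [3.141, -0.001, 0.302]
wrist_force: [-0.2, -0.3, -0.1]
width: 0.0004
```

Run:
```python
from h import *
o=robot.get_obs();t=o["tool_pos"];a=np.radians(17.4);O=np.array([.4912,-.0651])
print(t,np.degrees(o["ee_rot"]),o["wrist_force"],o["width"]);D=t[:2]-O
print("in stop",D@[np.cos(a),np.sin(a)],D@[-np.sin(a),np.cos(a)])
p=cams.snapshot("wrist"); save(p,"w0.png")
for l in ["wheel_top","pointer","mark"]:
    for r in models.pinpoint(p,l)[:1]:
        X=np.array(r["position"]);D=X[:2]-O;print(l,X,r["p"],"stop",D@[np.cos(a),np.sin(a)],D@[-np.sin(a),np.cos(a)],proj(p,X))
```

```text
[ 0.4962106  -0.07997784  0.11750154] [ 1.79951082e+02 -6.22130095e-02  1.73292514e+01] [-0.23296911 -0.32180547 -0.10060216] 0.0004468321782980602
in stop 0.00033223939964584155 -0.015695405713587667
wheel_top [ 0.4887 -0.0665  0.0906] 0.96 stop -0.0028042579304492156 -0.000588334479282569 [305.72904188 213.87932535]
pointer [0.5285 0.0318 0.0315] 0.8 stop 0.06457021702327188 0.08131166628207523 [228.8893433  135.11558542]
mark [0.5201 0.0549 0.03  ] 0.73 stop 0.06346244056485079 0.10586656052575233 [205.87355076 136.24789012]
```

View pics/w0.png

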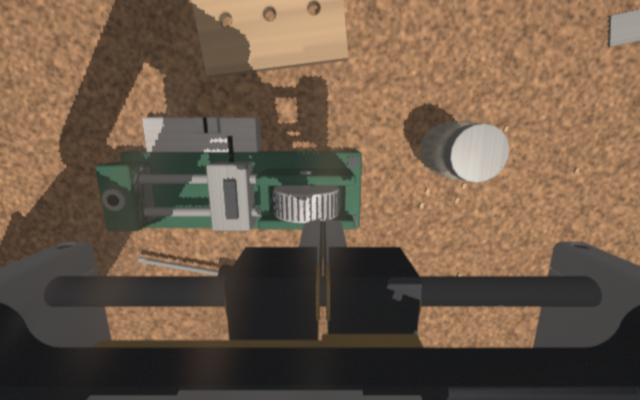

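The wrist view lines up with the stop. The pointer tip is near (230,140), the mark near (206,125), and the fingers are behind the wheel top. Next I'll press lightly.

step_arm(series=[[-1,0,4,15,0],[-1,0,4,24,0],[-1,0,4,28,0],[-1,0,4,30,0],[-1,0,4,31,0],[-1,0,4,31,0]])

```text
time: 3.38
tool_pos: [0.4972, -0.0833, 0.0858]
ee_rot: [3.141, -0.0, 0.303]
wrist_force: [-0.0, 0.3, -0.3]
width: 0.0004
```

step_arm(series=[[-1,0,0,-5,0],[-1,0,-9,-5,0],[-1,0,-9,-2,0],[-1,0,-9,0,0],[-1,0,-9,0,0]])

```text
time: 4.0
tool_pos: [0.4941, -0.0746, 0.0851]
ee_rot: [-3.141, 0.001, 0.303]
wrist_force: [-0.2, 0.4, 0.3]
width: 0.0003
```

Run:
```python
from h import *
o=robot.get_obs();print(o["wrist_force"],o["tool_pos"])
p=cams.snapshot("wrist"); save(p,"w1.png",(180,100,440,280),3)
for l in ["wheel_top","pointer","mark"]:
    for r in models.pinpoint(p,l)[:1]: print(l,r["position"],r["p"],proj(p,r["position"]))
```

```text
[-0.19317813  0.4090229   0.34482906] [ 0.49408584 -0.07462996  0.08509517]
wheel_top [0.4889, -0.067, 0.091] 0.97 [311.40970022 225.65062595]
pointer [0.5294, 0.0316, 0.0286] 0.78 [225.17572657 133.9824029 ]
mark [0.5214, 0.0551, 0.0319] 0.83 [197.02687823 134.74850888]
```

View pics/w1.png

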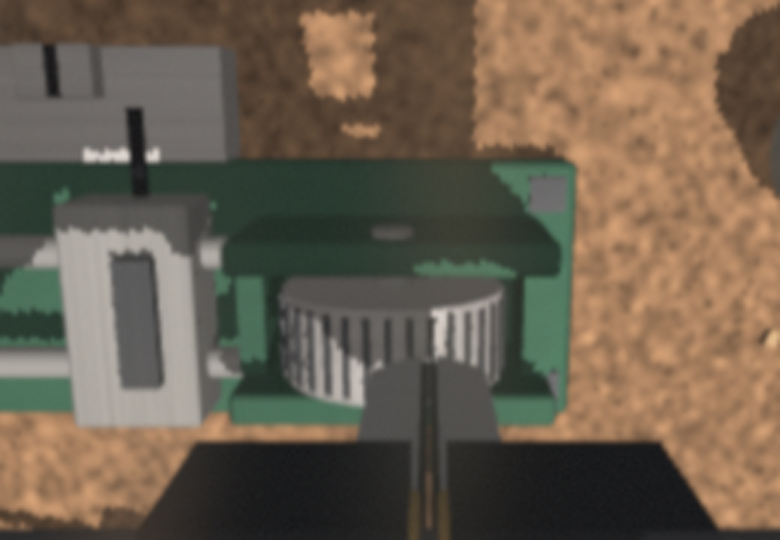

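The crop shows the finger tips over the near half of the wheel, with their far edge at about (323,221) in full-image pixels. The pointer bar is at column 225 and the mark at column 197. No force registers yet, so I'll compare the tip position with the wheel.

Run:
```python
from h import *
o=robot.get_obs();t=o["tool_pos"]
p=cams.snapshot("wrist");a=np.radians(17.4);O=np.array([.4912,-.0651]);ex=np.array([np.cos(a),np.sin(a)]);ey=np.array([-np.sin(a),np.cos(a)])
def st(X): D=X[:2]-O; return (1e3*np.array([D@ex,D@ey])).round(1)
print("tcp",st(t),proj(p,t),"C",st(-p["R"].T@p["t"]),-p["R"].T@p["t"])
g=lambda u,v,z: st(atz(p,180+u/3,100+v/3,z))
print("tip",g(430,362,.085),"wheel ends top edge",g(280,300,.058),g(503,290,.058),"far rim",g(390,282,.088), "cheeks",g(225,273,.07),g(558,273,.07),g(232,392,.07),g(555,392,.07))
print("ptr",g(135,108,.036),g(140,195,.036),"mark",g(50,45,.032),g(55,97,.032))
```

```text
tcp [  0.2 -10.2] [322.88672231 219.93426883] C [ 68.3 -10.1] [ 0.55940078 -0.0543607   0.29361739]
tip [ -0.6 -10.6] wheel ends top edge [ 9.5 33.2] [ 12.4 -31.9] far rim [21.7 -0.4] cheeks [20.2 45.8] [ 20.  -45.8] [-14.4  45.8] [-14.6 -46.1]
ptr [64.  78.5] [37.7 79.1] mark [ 82.6 104. ] [ 67.3 104.1]
```

step_arm(series=[[-1,0,0,1,0],[-1,0,0,2,0],[-1,0,0,2,0]])

```text
time: 4.62
tool_pos: [0.4943, -0.0747, 0.0834]
ee_rot: [-3.142, 0.0, 0.303]
wrist_force: [0.3, -0.4, 0.1]
width: 0.0
```

step_arm(series=[[-1,0,0,-7,0],[-1,0,-8,-7,0],[-1,0,-8,-6,0],[-1,0,-8,-5,0],[-1,0,-8,-5,0]])

```text
time: 5.25
tool_pos: [0.4918, -0.067, 0.0883]
ee_rot: [-3.142, 0.0, 0.303]
wrist_force: [0.5, -0.1, -0.3]
width: 0.0004
```

step_arm(series=[[-1,0,0,1,0],[-1,0,0,2,0],[-1,0,0,2,0]])

```text
time: 5.62
tool_pos: [0.4919, -0.067, 0.0864]
ee_rot: [-3.142, 0.0, 0.303]
wrist_force: [-0.4, -0.1, -0.1]
width: 0.0005
```

step_arm(series=[[-1,0,0,1,0],[-1,0,0,1,0]])

```text
time: 5.88
tool_pos: [0.492, -0.067, 0.0855]
ee_rot: [3.142, 0.0, 0.303]
wrist_force: [0.5, 0.3, 0.2]
width: 0.0008
```

step_arm(series=[[-1,0,0,1,0],[-1,0,0,1,0]])

```text
time: 6.12
tool_pos: [0.4919, -0.067, 0.0845]
ee_rot: [3.142, 0.0, 0.303]
wrist_force: [-0.4, -0.4, -0.6]
width: 0.0006
```

Run:
```python
from h import *
p=cams.snapshot("wrist"); save(p,"w2.png",(270,170,390,260),6)
o=robot.get_obs();print(o["wrist_force"],o["wrist_torque"],o["joint_torque"])
s=cams.snapshot("scene");u,v=proj(s,o["tool_pos"]).astype(int);print(u,v)
a=cv2.imread("pics/w2.png");b=cv2.resize(s["pixels"][v-40:v+40,u-40:u+40,::-1],(540,540),interpolation=cv2.INTER_CUBIC)
cv2.imwrite("pics/w2.png",np.hstack([cv2.resize(a,(480,360)),cv2.resize(b,(360,360))])[:, :800])
```

```text
[ 0.27662737 -0.8691355   0.38849338] [ 0.03442354  0.03113819 -0.02822383] [-8.29540368e-04 -2.95307297e+01 -2.92987490e+01  5.19382011e-02
 -5.47055143e-02 -2.96918313e-05]
321 177
```

View pics/w2.png

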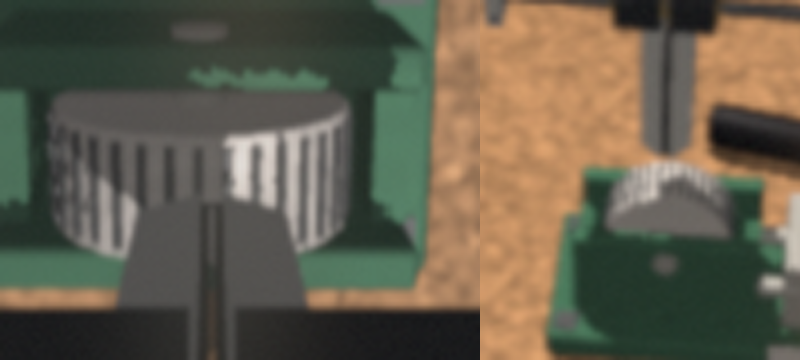

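The left half (wrist) shows the finger tips overlapping the wheel in the picture. The right half (scene) shows them ending at about (323,171), slightly above the wheel top with a visible gap. So there's no contact yet. I'll triangulate the tip edge using both cameras.

Run:
```python
from h import *
a=np.radians(17.4);O=np.array([.4912,-.0651]);ex=np.array([np.cos(a),np.sin(a)]);ey=np.array([-np.sin(a),np.cos(a)])
p=cams.snapshot("wrist");s=cams.snapshot("scene")
print("scene C",-s["R"].T@s["t"],K(s),"wheel",proj(s,[*O,.09]),"obs",321-40+190/4.5,177-40+163/4.5)
for z in (.08,.085,.09,.095,.1,.105,.11):
    X=atz(p,322.5,220,z);D=X[:2]-O;print(z,(1e3*D@ex).round(1),(1e3*D@ey).round(1),proj(s,X).round(1))
print("obs tip",322.8,171.4)
for c,n in ((p,"w"),(s,"s")):
  for l in ("wheel_top","wheel"):
    r=models.pinpoint(c,l)[:1]; print(n,l,[(q["position"],q["p"]) for q in r])
```

```text
scene C [1.19830132 0.20702836 0.85047069] 478.22506187508725 wheel [322.63820818 176.29771593] obs 323.22222222222223 173.22222222222223
0.08 -1.4 -1.8 [321.8 178.9]
0.085 0.3 -1.8 [321.8 177.9]
0.09 1.9 -1.8 [321.8 176.8]
0.095 3.5 -1.8 [321.7 175.8]
0.1 5.2 -1.8 [321.7 174.7]
0.105 6.8 -1.8 [321.7 173.6]
0.11 8.4 -1.8 [321.7 172.5]
obs tip 322.8 171.4
w wheel_top [([0.494, -0.0674, 0.0915], 0.96)]
w wheel [([0.4886, -0.0635, 0.0568], 0.87)]
s wheel_top [([0.4919, -0.0639, 0.0902], 0.58)]
s wheel [([0.4935, -0.0649, 0.0601], 0.85)]
```

Both cameras put the tip's front edge at about z = 0.105–0.11, with correct x and y. The reported TCP height is therefore about 2 cm too low, so I'll descend by force feedback instead.

step_arm(series=[[-1,0,0,4,0],[-1,0,0,7,0],[-1,0,0,7,0]])

```text
time: 6.9
tool_pos: [0.4916, -0.067, 0.077]
ee_rot: [-3.141, 0.001, 0.303]
wrist_force: [-0.4, 0.1, -0.3]
width: 0.0007
```

step_arm(series=[[-1,0,0,2,0],[-1,0,0,2,0]])

```text
time: 7.15
tool_pos: [0.4919, -0.067, 0.0754]
ee_rot: [-3.142, 0.0, 0.303]
wrist_force: [1.1, -1.0, -0.5]
width: 0.0007
```

step_arm(series=[[-1,0,0,2,0],[-1,0,0,2,0]])

```text
time: 7.4
tool_pos: [0.4919, -0.067, 0.0734]
ee_rot: [-3.142, 0.0, 0.303]
wrist_force: [0.2, 0.6, -0.7]
width: 0.0004
```

Run:
```python
from h import *
p=cams.snapshot("wrist");s=cams.snapshot("scene")
a=cv2.resize(p["pixels"][170:260,270:390,::-1],(400,300),interpolation=cv2.INTER_CUBIC)
b=cv2.resize(s["pixels"][145:205,285:365,::-1],(400,300),interpolation=cv2.INTER_CUBIC)
cv2.imwrite("pics/w3.png",np.hstack([a,b]))
print(proj(s,robot.get_obs()["tool_pos"]))
```

```text
[321.58503885 181.40991767]
```

View pics/w3.png

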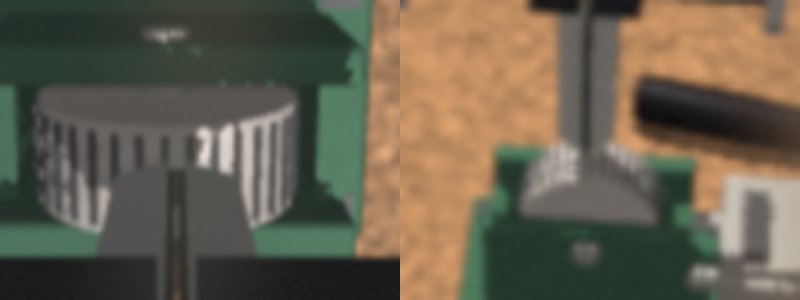

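Wrist (left): the tip is still over the wheel's near half. Scene (right): the tip has come down to about the wheel's upper outline, near (322,175). It's close now, so I'll go on in small steps.

step_arm(series=[[-1,0,0,2,0],[-1,0,0,2,0]])

```text
time: 7.75
tool_pos: [0.4919, -0.067, 0.0714]
ee_rot: [-3.141, 0.0, 0.303]
wrist_force: [-0.4, -0.5, -0.7]
width: 0.0004
```

step_arm(series=[[-1,0,0,1,0],[-1,0,0,1.5,0]])

```text
time: 8.0
tool_pos: [0.492, -0.067, 0.07]
ee_rot: [3.142, -0.0, 0.303]
wrist_force: [-0.6, 0.2, -0.0]
width: 0.0005
```

step_arm(series=[[-1,0,0,1,0],[-1,0,0,1.5,0]])

```text
time: 8.25
tool_pos: [0.4919, -0.067, 0.0685]
ee_rot: [3.142, 0.0, 0.303]
wrist_force: [-0.2, 1.2, 0.1]
width: -0.0001
```

step_arm(series=[[-1,0,0,1,0],[-1,0,0,1.5,0]])

```text
time: 8.5
tool_pos: [0.4919, -0.067, 0.067]
ee_rot: [-3.142, 0.0, 0.303]
wrist_force: [0.2, 0.6, -0.6]
width: 0.0005
```

step_arm(series=[[-1,0,0,1,0],[-1,0,0,1.5,0]])

```text
time: 8.75
tool_pos: [0.4919, -0.067, 0.0655]
ee_rot: [3.142, 0.0, 0.303]
wrist_force: [0.1, 0.8, 0.5]
width: 0.0001
```

step_arm(series=[[-1,0,0,1,0],[-1,0,0,1.5,0]])

```text
time: 9.0
tool_pos: [0.492, -0.067, 0.064]
ee_rot: [3.142, 0.0, 0.303]
wrist_force: [0.5, -0.5, 0.2]
width: 0.0006
```

Run:
```python
from h import *
t=cams.snapshot("top");s=cams.snapshot("scene")
o=robot.get_obs();print(o["wrist_force"],o["wrist_torque"],o["joint_torque"].round(2) if hasattr(o["joint_torque"],"round") else o["joint_torque"])
b=cv2.resize(s["pixels"][150:200,290:355,::-1],(468,360),interpolation=cv2.INTER_CUBIC)
u,v=proj(t,o["tool_pos"]).astype(int);print(u,v)
a=cv2.resize(t["pixels"][v-35:v+35,u-32:u+32,::-1],(329,360),interpolation=cv2.INTER_CUBIC)
cv2.imwrite("pics/w4.png",np.hstack([a,b]))
```

```text
[ 0.92670648 -0.18512373 -0.31460878] [-0.0053389   0.05478451 -0.00342058] [ -0.   -29.77 -28.95   0.05  -0.06   0.  ]
327 251
```

View pics/w4.png

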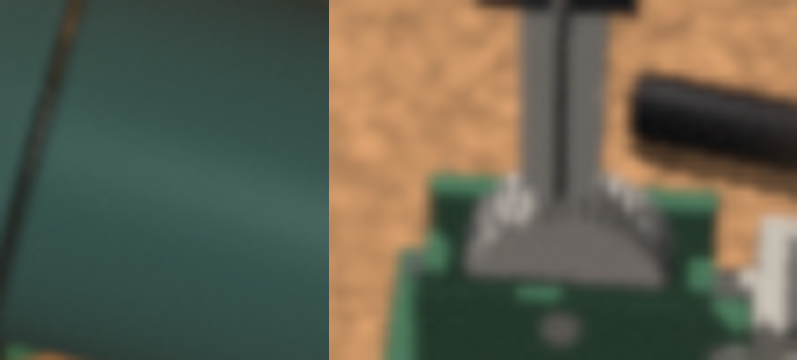

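Top view: blocked by the arm, no use. Scene: the finger tips now reach the middle of the wheel's top strip, at about v=177, where contact should begin. I'll continue in 1 mm steps.

step_arm(series=[[-1,0,0,1,0],[-1,0,0,1,0]])

```text
time: 9.35
tool_pos: [0.4919, -0.067, 0.063]
ee_rot: [-3.142, 0.0, 0.303]
wrist_force: [-0.2, -0.1, 1.2]
width: 0.0006
```

step_arm(series=[[-1,0,0,1,0],[-1,0,0,1,0]])

```text
time: 9.6
tool_pos: [0.4919, -0.067, 0.062]
ee_rot: [3.142, 0.0, 0.303]
wrist_force: [0.0, 0.3, 0.5]
width: 0.0002
```

step_arm(series=[[-1,0,0,1,0],[-1,0,0,1,0]])

```text
time: 9.85
tool_pos: [0.4921, -0.0671, 0.0614]
ee_rot: [3.141, -0.0, 0.303]
wrist_force: [-0.6, -0.1, 0.8]
width: 0.0005
```

step_arm(series=[[-1,0,0,1,0],[-1,0,0,1,0]])

```text
time: 10.1
tool_pos: [0.4921, -0.0671, 0.0604]
ee_rot: [3.141, -0.0, 0.303]
wrist_force: [-0.6, -0.1, 3.0]
width: 0.0002
```

step_arm(series=[[-1,0,0,1,0],[-1,0,0,1,0]])

```text
time: 10.35
tool_pos: [0.4921, -0.0671, 0.0593]
ee_rot: [3.141, -0.0, 0.303]
wrist_force: [-0.9, -0.2, 3.5]
width: 0.0003
```

Contact is confirmed: 3.5 N at about 2 mm of spring travel. First stroke towards the jaw.

step_arm(series=[[-1,0,0,1,0],[-1,0,-3,1,0],[-1,0,-6,1,0],[-1,0,-9,1,0],[-1,0,-12,1,0],[-1,0,-12,1,0]])

```text
time: 11.1
tool_pos: [0.4883, -0.0548, 0.058]
ee_rot: [-3.141, -0.0, 0.304]
wrist_force: [-0.8, 1.9, 3.9]
width: 0.0004
```

```bash
cat >> h.py <<'E'
a=np.radians(17.4);O=np.array([.4912,-.0651]);ex=np.array([np.cos(a),np.sin(a)]);ey=np.array([-np.sin(a),np.cos(a)])
def st(X): D=np.array(X)[:2]-O; return (1e3*np.array([D@ex,D@ey])).round(1)
def gap(view=None):
    p=cams.snapshot("wrist")
    for l in ("pointer","mark","jaw"):
        print(l,[(st(r["position"]),round(r["p"],2)) for r in models.pinpoint(p,l)[:1]])
    # dark bars rectified in stop frame at z=.034: 0.25 mm/px, x 50..95, y 60..130
    xs=np.arange(40,95,.25);ys=np.arange(60,135,.25)
    M=np.array([[proj(p,[*(O+ex*x*1e-3+ey*y*1e-3),.034]) for y in ys] for x in xs]).astype(np.float32)
    im=cv2.remap(cv2.cvtColor(p["pixels"],cv2.COLOR_RGB2GRAY),M[...,0],M[...,1],cv2.INTER_CUBIC).astype(float)
    for n,x0,x1 in (("ptr",50,60),("mark",70,80)):
        c=im[(xs>x0)&(xs<x1)].mean(0); w=np.convolve(c,np.ones(16)/16,"same"); b=(np.convolve(c,np.ones(48)/48,"same")-w)[20:-20]
        k=b.argmax()+20; print(n,"y",ys[k],"contrast",b.max().round(1))
    return p,im
E
python3 - <<'E'
from h import *
gap(); o=robot.get_obs(); print(st(o["tool_pos"]),o["wrist_force"])
E
```

```text
pointer [(array([64.2, 84.2]), 0.7)]
mark [(array([ 65.7, 105.6]), 0.64)]
jaw [(array([ 1.7, 85. ]), 0.83)]
ptr y 82.75 contrast 46.8
mark y 104.25 contrast 45.0
[ 0.3 10.6] [-0.42069331  2.0414382   3.26921689]
```

Pointer travel is 3 mm for a 12 mm stroke, as predicted. About 21.5 mm remains, which is 86 mm of rim.

step_arm(series=[[-1,0,0,-8,0],[-1,0,24,-8,0],[-1,0,24,-4,0],[-1,0,24,-1,0],[-1,0,24,0,0],[-1,0,20,0,0],[-1,0,16,0,0],[-1,0,12,0,0],[-1,0,8,0,0],[-1,0,4,0,0],[-1,0,0,0,0],[-1,0,-2,0,0],[-1,0,-2,0,0]])

```text
time: 12.92
tool_pos: [0.4875, -0.0529, 0.0578]
ee_rot: [-3.14, 0.0, 0.304]
wrist_force: [-1.9, 0.6, 3.2]
width: 0.0007
```

Run:
```python
from h import *
gap(); o=robot.get_obs(); print(st(o["tool_pos"]),o["wrist_force"])
```

```text
pointer [(array([66.8, 92.1]), 0.96)]
mark [(array([ 63.1, 106.9]), 0.88)]
jaw [(array([ 0.3, 89.5]), 0.55)]
ptr y 89.5 contrast 47.0
mark y 104.25 contrast 45.1
[ 0.2 12.6] [-3.0605395   1.50593376  3.28522921]
```

step_arm(series=[[-1,0,0,-8,0],[-1,0,26,-8,0],[-1,0,26,-4,0],[-1,0,26,-1,0],[-1,0,26,0,0],[-1,0,22,0,0],[-1,0,18,0,0],[-1,0,14,0,0],[-1,0,10,0,0],[-1,0,6,0,0],[-1,0,2,0,0],[-1,0,0,0,0],[-1,0,0,0,0]])

```text
time: 14.75
tool_pos: [0.4877, -0.0529, 0.0579]
ee_rot: [-3.14, -0.0, 0.304]
wrist_force: [-0.8, 1.2, 3.2]
width: 0.0004
```

Run:
```python
from h import *
gap(); o=robot.get_obs(); print(st(o["tool_pos"]),o["wrist_force"])
```

```text
pointer [(array([63.9, 98.8]), 0.97)]
mark [(array([ 62.5, 107.4]), 0.83)]
jaw [(array([ 3.2, 98.4]), 0.6)]
ptr y 96.25 contrast 47.4
mark y 104.25 contrast 44.9
[ 0.3 12.5] [-0.60638265  1.7850909   3.92072011]
```

step_arm(series=[[-1,0,0,-8,0],[-1,0,26,-8,0],[-1,0,26,-4,0],[-1,0,26,-1,0],[-1,0,26,0,0],[-1,0,22,0,0],[-1,0,18,0,0],[-1,0,14,0,0],[-1,0,10,0,0],[-1,0,6,0,0],[-1,0,2,0,0],[-1,0,0,0,0],[-1,0,0,-8,0],[-1,0,15,-8,0],[-1,0,15,-8,0]])

```text
time: 16.82
tool_pos: [0.4928, -0.0691, 0.0659]
ee_rot: [3.141, -0.0, 0.302]
wrist_force: [-0.1, 0.3, 0.2]
width: 0.0004
```

Run:
```python
from h import *
p,im=gap(); o=robot.get_obs(); print(st(o["tool_pos"]),o["wrist_force"])
cv2.imwrite("pics/r.png",cv2.resize(im[::-1,::-1].clip(0,255).astype("uint8"),None,fx=2,fy=2))
```

```text
pointer [(array([ 66.3, 103.3]), 0.65)]
mark [(array([ 64.4, 105.1]), 0.62)]
jaw []
ptr y 103.75 contrast 44.5
mark y 104.0 contrast 41.9
[-0.  -3.1] [-0.09743592 -0.34472236  0.01221159]
```

View pics/r.png

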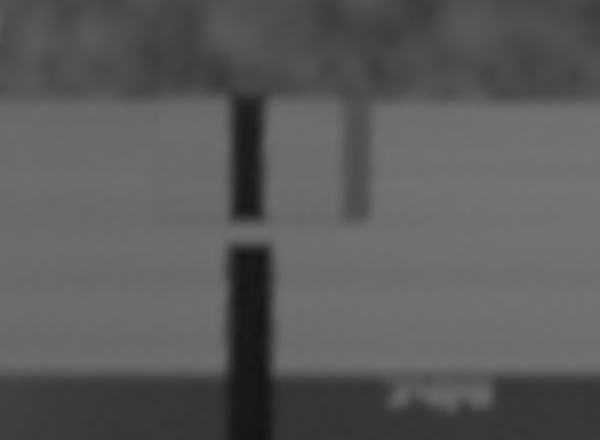

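The rectified crop shows the pointer (column 249) and the mark (column 248) almost in line. The camera sees them at a slant and the two heights differ by 2–4 mm, so parallax could hide 1–2 mm. I'll check from straight above the mark.

step_arm(series=[[-1,0,0,-50,0],[-1,0,-40,-60,0],[-1,0,-80,-60,0],[-1,0,-107,-60,0],[-1,0,-107,-60,0],[-1,0,-107,-60,0]])

```text
time: 17.77
tool_pos: [0.4605, 0.0337, 0.126]
ee_rot: [3.141, 0.0, 0.303]
wrist_force: [0.0, -1.4, -0.3]
width: 0.0002
```

Run:
```python
from h import *
p,im=gap(); o=robot.get_obs(); print(st(o["tool_pos"]),o["tool_pos"],st(-p["R"].T@p["t"]))
cv2.imwrite("pics/r2.png",cv2.resize(im[::-1,::-1].clip(0,255).astype("uint8"),None,fx=2,fy=2))
```

```text
pointer [(array([ 66.2, 103. ]), 0.55)]
mark [(array([ 65.5, 108.9]), 0.7)]
jaw [(array([  0.8, 105.2]), 0.89)]
ptr y 105.0 contrast 30.6
mark y 105.0 contrast 27.2
[  0.2 103.1] [0.46055161 0.03332368 0.12590399] [ 68.4 103.6]
```

View pics/r2.png

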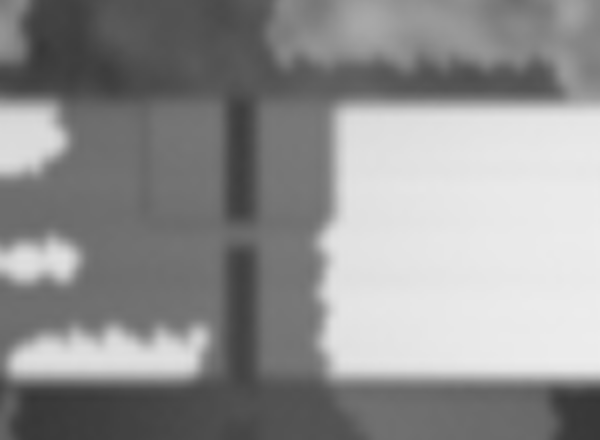

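Seen from straight above, the pointer and mark share the same centre line (column 241, y = 105.0 for both). Now I'll lift clear and hand in.

step_arm(series=[[-1,0,0,-40,0],[-1,0,0,-60,0],[-1,0,0,-60,0],[-1,0,0,-60,0]])

```text
time: 18.48
tool_pos: [0.4599, 0.0338, 0.1849]
ee_rot: [-3.141, 0.002, 0.303]
wrist_force: [0.3, -0.3, -0.6]
width: 0.0005
```

Run:
```python
from h import *
gap(); s=cams.snapshot("scene")
for l in ("jar","screwdriver","template"): print(l,[r["position"] for r in models.pinpoint(s,l)[:1]])
robot.close_job()
```

```text
pointer [(array([ 65.5, 107.4]), 0.91)]
mark [(array([ 68.8, 105.3]), 0.76)]
jaw [(array([  2.1, 105.3]), 0.81)]
ptr y 105.75 contrast 54.8
mark y 104.75 contrast 45.3
jar [[0.5815, -0.1996, -0.0014]]
screwdriver [[0.3596, 0.0141, 0.0002]]
template [[0.6532, 0.023, -0.0052]]
the job is handed in; nothing more can be done
```

I rolled the wheel towards the jaw in four strokes with the closed fingertips, pressing with about 3–4 N. That moved the jaw about 24–25 mm, until the pointer stood in line with the mark. I then lifted the hand clear and handed the job in at about 19 s; no verdict is reported.

- **Alignment:** seen from straight above the mark, pointer and mark were both at y = 105.0 mm. The last check, from higher up, gave 105.75 and 104.75 mm, a difference of 1 mm and within the 3 mm allowed. The trained networks' own readings differed by up to about 6 mm at some checks (2 mm at the last), with no consistent sign. They are only good to about 4 mm, so I relied on the pixel measurement.
- **Other things on the bench:** the jar, screwdriver and template were found within about 2 mm of their starting places. At the end the hand was clear of everything.
- **What disagreed:** the reported tool height read about 28 mm lower than where the fingertips really touched the wheel. I did not find the cause. The scene camera showed the gap, so I found contact by force instead.

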